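# Weigh the hold-down open and load the copper slip

## Robot

A 7-joint arm with a two-finger parallel gripper is mounted at the origin on the work surface. World frame = base frame: x ahead of the robot, y to its left, z up, the work surface at z = 0. Lengths are in m, angles in degrees, forces in N, time in s.
With the tool pointing down it reaches from about 0.4 to 0.9 m from the base axis. Payload 5.5 kg.
Tool frame: the origin (TCP) lies on the centre line of the jaws, within the pads' length; the fingertips stand 25 mm ahead of it and the grasp point (between the pads) lies 6 mm ahead of it; z points along the fingers, y is the line along which they close (so a half turn about z gives the same grasp; the last joint's range is limited). The gripper opens to 92 mm and grips with 3 to 60 N. Pads are 19 mm wide; open, the fingers measure 130 mm over their backs; the gripper's body (75 mm by 190 mm) begins 47 mm behind the grasp point.
Start: joints at [-53.617, 28.699, -24.465, 88.831, 12.651, 65.22, -12.049], TCP at [0.236, 0.606, 0.252] pointing down, gripper open.
Joint ranges: [-164.97, 164.97], [-17.58, 116.51], [-87.97, 89.64], [11.32, 138.91], [-80.73, 260.73], [10.89, 115.49], [-147.41, 147.41]. Speed limits (degrees/s): [147.25, 147.25, 180, 180, 180, 180, 180].

## Interface

Orientations are given as a 3x3 rotation matrix whose columns are the frame's x, y, z axes.
In Python, from workcell import arm gives the robot as it stands.
- The arm moves only by the tool drive_tool, never from a script. Its argument "increments" is text: rows parted by semicolons, each of 7 numbers parted by spaces: the turn, a rotation vector about the tool's x, y, z in rad, then the shift along the tool's x, y, z in m, then the gripper's target within -1 to 1 (fully open at 1, half-way at 0, shut at -1). In form: ax ay az tx ty tz grip; .... A call has 1 to 5 rows; each row shifts and turns the commanded pose from where the row before left it, along the tool's axes as they then stand; what a row does not reach is not made up. A row lasts 1/12 s, in which the tool goes at most 41.7 mm and 7.16 degrees, less where a joint would pass 70% of its speed; a pose out of reach is approached as far as the arm can. A call is refused whole if a number of a shift passes 0.0417 or a number of a turn 0.125, either way. A call with a gripper value outside its range is refused whole. The fingers move at their own pace and stop on an object; "squeeze" is the grip in N (left out, the last holds). Time passes only in rows, so rows that do not move let the fingers close. It gives the time, the measured TCP pose, the force, the opening and the grip force at its end, in the units of the state.
- arm.observe(): the state, without advancing time (a new reading comes with each control period).
- arm.grab_frame(name): name is "side" or "top" or "wrist"; returns (picture, depth): 384x512x3 uint8, red, green, blue; 384x512 float32, m along the optical axis (not along the pixel's ray), 0 where there is no reading.
- arm.camera_model(name): a dict with "fx", "fy", "cx", "cy" (pixels), "T" (4x4, takes a point from camera to world coordinates); the wrist camera has in their place "hand_eye" (4x4, takes a point from camera to tool coordinates, whose origin is the TCP and whose axes are the flange's). Camera axes: x right, y down, z forward; pixel columns grow to the right and rows downward; lengths in m; the calibration is good to about 2 mm. A picture is of the moment at which its call begins: read the wrist's pose just before it. camera_model takes no time and is no camera call.
- arm.finish_job(): hands the job in; it is judged then, once.
Trained networks look in the newest picture that a camera, given by its name, has taken for a name from the list of things; names that differ only in an ending like _2 or _b are one class to them, and where a whole thing is asked for, a point or a joint stands for the part that bears it (a point fixed in the world has none). Each returns a list of dicts, best first, with "conf" (0 to 1); they miss things now and then, are a little off and sometimes report something else, mostly with a low value. They report only what shows in the picture. A call takes as long as a camera call. They do not tell look-alikes from the thing itself.
- arm.trace(camera, thing): "region" (384x512 bool, what is visible of it) and "uv" ([column, row] in pixels, amid what is visible of it).
The state is a dict: "t": time; "joint_pos": joint angles; "qd": joint speeds; "joint_efforts": joint torques, N m; "eef_pos": TCP position; "tcp_rot": TCP orientation; "ft_force": force on the tool from outside, world axes, zero at the start; "moment": the same for the moment, N m; "finger_gap": finger opening in m; "gripper_force": force on a finger pad.
Only numpy, scipy, OpenCV 4.12 (cv2) and the standard library are available. Lean on these libraries where they do the work, as an engineer would, in place of code of your own. Each camera call takes 0.05 s, during which the arm holds its last target. There are 200 camera calls.

## Task

Get the engraver's hold-down ready: stand the brass weight in the blue dish on the tail of its sprung arm, so that the rubber foot stays fully lifted, then slide the wooden slip with the copper plate (not the silver-coloured one) in flat under the lifted foot, in line with the base, until the copper plate is centred below the foot. Leave the weight in the dish, the foot up and the slip lying on the base: the engraver will square it up and let the foot down herself.

Things in the scene. Friction and masses are not known exactly. Their poses are not given: they have to be found in the camera images.
- weight_mid (a point): Loose brass weight standing on the bench: a solid upright cylinder 42 mm in diameter, 60 mm high, with two dark rings, about 0.65 kg. This point is its centre, 30 mm above its underside; z is up its axis.
- copper_slip_grip (a point): Loose pale wooden board 130x50x10 mm (0.1 kg) with a dark upright grip, 24 mm (x) by 20 mm (y), up to 70 mm above the board's underside. Point: grip's centre, 40 mm above that underside, 15 mm from the rear end. x points to the nose, 115 mm ahead. The copper plate (50x40 mm) is centred 80 mm ahead. Pinch the grip across y. A twin slip with a silver plate may lie in either place.
- bed (a point): Fixed hold-down: steel base 12 mm thick, 90 mm wide, from x=-110 to 150 mm. Point: on the base's top, below the foot; x points from the open end, where the slip enters, to the arm's pivot at x=100 (posts 62 mm high). Foot: 24 mm rubber disc, 2 mm above the base when down; lifted, 24 mm above it and 7 mm nearer the open end. The arm from foot to pivot is 22 mm wide, 40 to 50 mm up.
- dish (a point): Middle of the floor of the blue square dish on the arm's tail, 70 mm inside, rim 5 mm high. It lies in line with the base, 167 mm from the bed point along the bed's x, 47 mm above the bed point with the foot down. It sinks to 32 mm above it as the foot lifts fully, leaning 0.11 rad towards the pivot at first and 0.11 rad away from it at the end.
- sprung_arm (a joint): Sprung arm's angle: 0 with the foot down, where a light spring keeps it; 0.22 rad with the foot fully lifted, at a stop. About 3 to 4 N on the middle of the dish lifts it fully; the weight alone, standing in the dish, does so and keeps it there.
Not all that is in view belongs to the job. What is shaped like the part that bears copper_slip_grip but pink or turquoise is not meant.

How it is judged (in metres and radians):
On the way:
1. the weight stands in the dish and the foot is fully lifted, before the slip is under it (value of joint sprung_arm above 0.18 rad and x of weight_mid in the frame of bed between 0.13 and 0.205 m and y of weight_mid in the frame of bed between -0.035 and 0.035 m and angle between weight_mid's own z axis and vertical below 0.3 rad and horizontal distance between copper_slip_grip and bed above 0.11 m), for 0.2 s.
At the end, for the whole second after the job is handed in: The brass weight stands in the dish (upright within 17 degrees) and holds the foot lifted (arm above 0.18 rad); the copper slip lies flat on the base, in line with it within 12 degrees, the bed point within 20 mm lengthways and 16 mm sideways of the middle of the copper plate; nothing is held (value of joint sprung_arm above 0.18 rad and x of weight_mid in the frame of bed between 0.13 and 0.205 m and y of weight_mid in the frame of bed between -0.035 and 0.035 m and angle between weight_mid's own z axis and vertical below 0.3 rad and x of bed in the frame of copper_slip_grip between 0.06 and 0.1 m and y of bed in the frame of copper_slip_grip between -0.016 and 0.016 m and angle between the x axis of copper_slip_grip and the x axis of bed, either way round below 0.21 rad and angle between copper_slip_grip's own z axis and vertical below 0.1 rad and z of copper_slip_grip in the frame of bed between 0.035 and 0.045 m); the robot touches nothing.
It also fails if it takes over 48 s, if anything falls off the work surface, if the arm or the gripper's body presses on something with over 40 N, if the wrist force passes 120 N, or if a joint passes its speed limit or range.

## Working session

There is one attempt and no reset: what is moved stays moved. The work goes in short steps, Python scripts to look and compute and a tool call to move; the robot and the scene stay as the last step left them, time stands still between calls to the robot, and variables do not carry over. Pictures are saved under pics/ and viewed, at most 10 in all, crops included, and the job is handed in when it is done.

Besides the shell and the picture viewer there is one more tool, called after "Call:" as name(argument=value, ...) on one line, values as JSON. drive_tool: Moves the arm, as the interface text tells. Its arguments: {"type":"object","properties":{"increments":{"type":"string"},"squeeze":{"type":"number"}},"required":["increments"]}

```bash
mkdir -p pics; ls; cat > h.py <<'E'
import numpy as np, cv2
from workcell import arm
def grab(n):
    s=arm.observe(); im,d=arm.grab_frame(n); m=arm.camera_model(n)
    if 'T' in m: T=m['T']
    else:
        W=np.eye(4); W[:3,:3]=s['tcp_rot']; W[:3,3]=s['eef_pos']; T=W@np.array(m['hand_eye'])
    return im,d,m,np.array(T)
def cloud(d,m,T):
    v,u=np.mgrid[:d.shape[0],:d.shape[1]]
    P=np.stack([(u-m['cx'])/m['fx']*d,(v-m['cy'])/m['fy']*d,d],-1)@T[:3,:3].T+T[:3,3]
    P[d==0]=np.nan
    return P
def save(n,im): cv2.imwrite('pics/'+n,cv2.cvtColor(im,cv2.COLOR_RGB2BGR))
E
python3 - <<'E'
from h import *
np.set_printoptions(precision=3,suppress=True)
ims=[]
for n in ['top','side']:
    im,d,m,T=grab(n); P=cloud(d,m,T); np.savez(f'{n}.npz',im=im,P=P); ims.append(im)
    for t in ['weight_mid','copper_slip_grip','sprung_arm','dish','bed']:
        try:
            for r in arm.trace(n,t):
                p=P[r['region']]
                print(n,t,round(r['conf'],2),np.round(r['uv']),np.nanmedian(p,0),np.nanmin(p,0),np.nanmax(p,0))
        except Exception as e: print(t,e)
save('a.png',cv2.resize(np.vstack(ims),(800,1200))[:600]); save('b.png',cv2.resize(ims[1],(800,600)))
s=arm.observe(); print(s['t'],s['tcp_rot'])
E
```

```text
pics
top weight_mid 0.76 [357. 192.] [ 0.485 -0.345  0.058] [ 0.465 -0.369  0.012] [ 0.504 -0.328  0.066]
top copper_slip_grip 0.84 [148. 166.] [0.583 0.299 0.01 ] [ 0.544  0.226 -0.01 ] [0.625 0.373 0.076]
top copper_slip_grip 0.72 [125. 254.] [0.311 0.379 0.01 ] [ 0.277  0.308 -0.006] [0.346 0.442 0.076]
top copper_slip_grip 0.64 [291. 128.] [ 0.689 -0.154  0.01 ] [ 0.625 -0.198 -0.008] [ 0.759 -0.114  0.073]
top sprung_arm 0.63 [149. 168.] [0.583 0.295 0.01 ] [ 0.544  0.227 -0.004] [0.62  0.363 0.076]
top sprung_arm 0.59 [301. 198.] [ 0.469 -0.173  0.06 ] [ 0.412 -0.249 -0.005] [ 0.514 -0.024  0.075]
top dish 0.89 [298. 198.] [ 0.468 -0.173  0.06 ] [ 0.411 -0.241 -0.006] [ 0.51  -0.021  0.075]
top bed 0.81 [268. 193.] [ 0.481 -0.079  0.014] [ 0.412 -0.238 -0.009] [0.564 0.083 0.078]
side weight_mid 0.73 [278. 121.] [ 0.487 -0.336  0.045] [ 0.466 -0.368  0.002] [ 0.508 -0.327  0.065]
side copper_slip_grip 0.96 [207. 166.] [ 0.678 -0.142  0.013] [ 0.622 -0.209 -0.003] [ 0.756 -0.111  0.074]
side copper_slip_grip 0.94 [335. 364.] [0.316 0.358 0.012] [0.285 0.306 0.   ] [0.345 0.412 0.071]
side copper_slip_grip 0.93 [208. 318.] [0.583 0.302 0.012] [ 0.543  0.224 -0.002] [0.624 0.363 0.074]
side copper_slip_grip 0.45 [279. 157.] [ 0.472 -0.172  0.063] [ 0.413 -0.239 -0.001] [ 0.507 -0.022  0.077]
side sprung_arm 0.98 [278. 156.] [ 0.472 -0.171  0.063] [ 0.413 -0.309 -0.001] [ 0.507 -0.022  0.077]
side dish 0.78 [279. 155.] [ 0.472 -0.171  0.063] [ 0.413 -0.318 -0.001] [ 0.506 -0.022  0.077]
side bed 0.75 [270. 193.] [ 0.484 -0.063  0.015] [ 0.41  -0.319 -0.001] [0.566 0.084 0.078]
0.6 [[-0.932  0.363 -0.   ]
 [ 0.363  0.932  0.   ]
 [ 0.     0.    -1.   ]]
```

View pics/a.png

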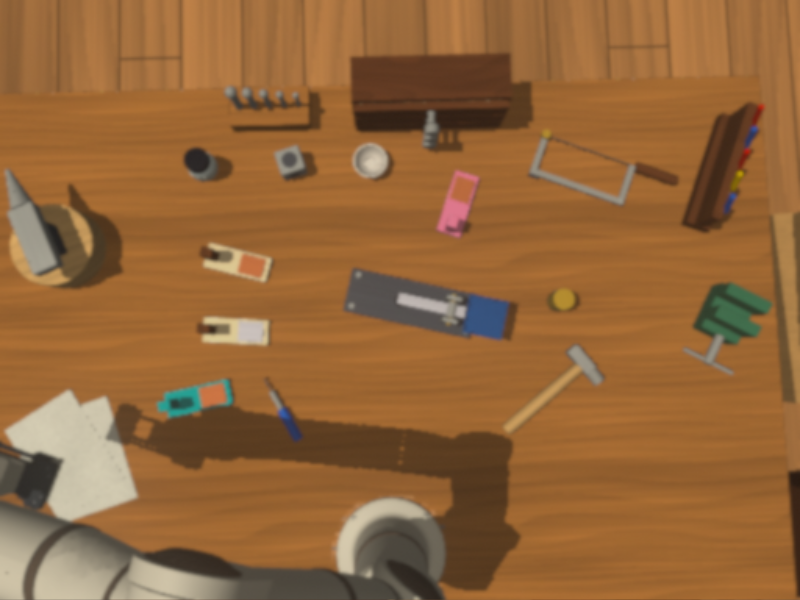

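View pics/b.png

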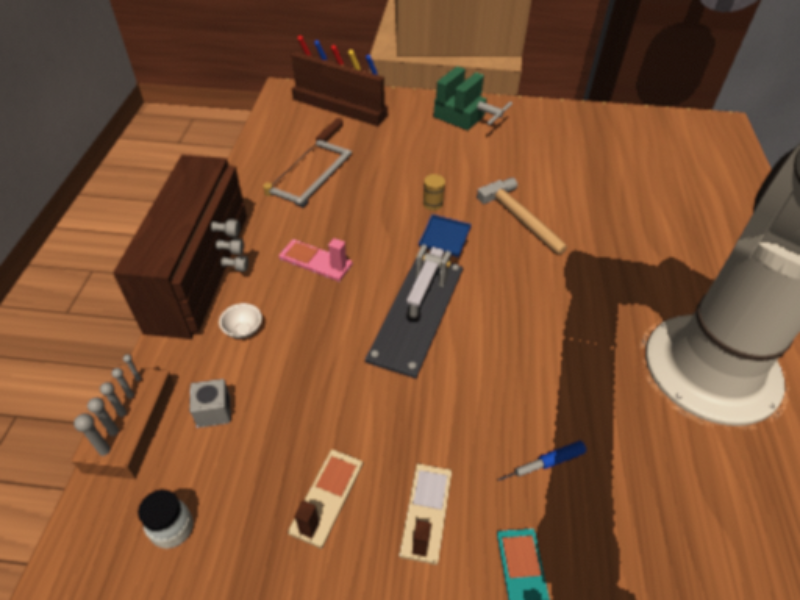

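The top view shows the copper wooden slip at (237,262), the silver twin at (235,331), pink and turquoise decoys at (459,203) and (195,398), the hold-down at (430,303) with its dish at right (490,316), and the weight at (563,299). The pale board with the copper-brown plate fits. I'll measure it and confirm in a crop.

```bash
python3 - <<'E'
from h import *
np.set_printoptions(precision=4,suppress=True)
for n in ['top','side']:
    z=np.load(n+'.npz'); im,P=z['im'].astype(int),z['P']
    X,Y,Z=P[...,0],P[...,1],P[...,2]; R,G,B=im[...,0],im[...,1],im[...,2]
    def rect(name,mask):
        p=P[mask]; r=cv2.minAreaRect((p[:,:2]*1000).astype(np.float32)); print(n,name,mask.sum(),r,np.nanmedian(p,0))
    box=lambda x0,x1,y0,y1:(X>x0)&(X<x1)&(Y>y0)&(Y<y1)
    rect('weight top',box(.45,.52,-.38,-.31)&(Z>.052))
    rect('slip board',box(.53,.64,.2,.39)&(Z>.005)&(Z<.02)&(R>150))
    rect('slip copper',box(.53,.64,.2,.39)&(Z>.005)&(Z<.02)&(R>150)&(B<120))
    rect('slip grip',box(.53,.64,.2,.39)&(Z>.055))
    rect('base',box(.38,.6,-.3,.12)&(Z>.006)&(Z<.02)&(R-B<25))
    rect('base+',box(.38,.6,-.3,.12)&(Z>.006))
    rect('dish',box(.38,.6,-.3,.12)&(B-R>40))
    rect('arm',box(.38,.6,-.3,.12)&(Z>.045)&(B-R<30)&(Y>-.17))
z=np.load('top.npz'); 
save('c.png',cv2.resize(z['im'][145:235,120:190],(700,600) if 0 else (467,600),interpolation=cv2.INTER_CUBIC))
E
```

```text
top weight top 147 ((485.01092529296875, -348.31475830078125), (40.474159240722656, 37.12577438354492), 88.47765350341797) [ 0.4851 -0.3489  0.059 ]
top slip board 536 ((586.2512817382812, 294.4395751953125), (105.7701416015625, 187.2943115234375), 1.011450171470642) [0.5776 0.2824 0.0098]
top slip copper 330 ((586.2512817382812, 294.4395751953125), (105.7701416015625, 187.2943115234375), 1.011450171470642) [0.5763 0.2699 0.0099]
top slip grip 61 ((595.4996337890625, 342.2536926269531), (25.22454833984375, 19.771915435791016), 73.4564208984375) [0.5944 0.34   0.0689]
top base 1508 ((489.84173583984375, -52.70350646972656), (252.57362365722656, 85.90277862548828), 76.62442779541016) [ 0.497  -0.0216  0.0114]
top base+ 2874 ((488.5046081542969, -89.9637451171875), (416.0699157714844, 215.96861267089844), 88.89335632324219) [ 0.4814 -0.0824  0.0138]
top dish 548 ((453.865478515625, -194.9602508544922), (72.34199523925781, 71.21963500976562), 76.04349517822266) [ 0.4538 -0.1958  0.0587]
top arm 445 ((464.52740478515625, -98.29222869873047), (146.77859497070312, 76.2313232421875), 87.2468
[... 484 characters left out ...]
rip 163 ((596.031494140625, 342.8702697753906), (24.115463256835938, 20.17814064025879), 76.98554229736328) [0.5953 0.3452 0.0703]
side base 1925 ((491.21490478515625, -49.19627380371094), (256.9996337890625, 87.38793182373047), 75.91658020019531) [ 0.4978 -0.0108  0.0139]
side base+ 3263 ((488.8117370605469, -98.23579406738281), (206.81687927246094, 409.0863342285156), 2.711712598800659) [ 0.4838 -0.0614  0.0151]
side dish 486 ((456.9190368652344, -187.90911865234375), (89.91960906982422, 72.96277618408203), 76.29735565185547) [ 0.4556 -0.1951  0.0616]
side arm 498 ((466.9148254394531, -94.52819061279297), (143.30027770996094, 76.16710662841797), 86.57817077636719) [ 0.4825 -0.1113  0.0638]
```

View pics/c.png

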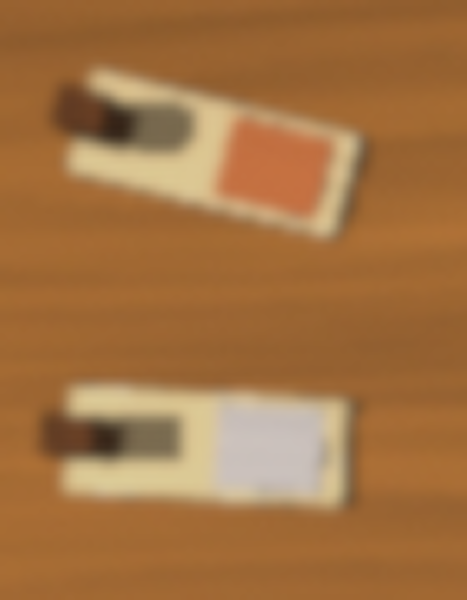

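The crop confirms it: the copper plate is on the upper board (plate at crop 275,168, grip at 85,110), and the lower board is the silver twin. Next I'll plan the first move.

```bash
cat >> h.py <<'E'
from scipy.spatial.transform import Rotation as Ro
YAW=-13.8  # world heading of tool y: across the bed
def plan(wps,grip,step=.04,turn=.12):
    """wps: list of (x,y,z[,yaw of tool y deg]); prints rows"""
    s=arm.observe(); p=np.array(s['eef_pos']); R=np.array(s['tcp_rot']); rows=[]
    for w in wps:
        t=np.array(w[:3]); yw=np.radians(w[3] if len(w)>3 else YAW)
        y=np.array([np.cos(yw),np.sin(yw),0]); z=np.array([0,0,-1.]); Rt=np.stack([np.cross(y,z),y,z],1)
        rv=Ro.from_matrix(R.T@Rt).as_rotvec()
        n=max(1,int(np.ceil(max(np.linalg.norm(t-p)/step,np.linalg.norm(rv)/turn))))
        d=(t-p)/n
        for i in range(n):
            rows.append(np.r_[rv/n,R.T@d]); R=R@Ro.from_rotvec(rv/n).as_matrix()
        p=t;R=Rt
    for i in range(0,len(rows),5):
        print('; '.join(' '.join(f'{round(v,4):g}' for v in r)+f' {grip}' for r in rows[i:i+5]))
E
python3 - <<'E'
from h import *
plan([(.5,.15,.25),(.486,-.348,.17)],1)
E
```

```text
0 -0 0.1028 -0.0294 -0.0235 0.0001 1; 0 -0 0.1028 -0.0316 -0.0203 0.0001 1; 0 -0 0.1028 -0.0336 -0.017 0.0001 1; 0 -0 0.1028 -0.0351 -0.0134 0.0001 1; 0 -0 0.1028 -0.0363 -0.0098 0.0001 1
0 -0 0.1028 -0.0371 -0.006 0.0001 1; 0 -0 0.1028 -0.0375 -0.0021 0.0001 1; 0 -0 0.1028 -0.0376 0.0017 0.0001 1; 0 -0 0.1028 -0.0372 0.0056 0.0001 1; 0 -0 0.1028 -0.0364 0.0094 0.0001 1
0 -0 0.1028 -0.0353 0.0131 0.0001 1; 0 -0 0.1028 -0.0337 0.0166 0.0001 1; 0 -0 0.1028 -0.0319 0.02 0.0001 1; 0 -0 0.1028 -0.0296 0.0231 0.0001 1; 0 0 0 -0.0375 0.0081 0.0062 1
0 0 0 -0.0375 0.0081 0.0062 1; 0 0 0 -0.0375 0.0081 0.0062 1; 0 0 0 -0.0375 0.0081 0.0062 1; 0 0 0 -0.0375 0.0081 0.0062 1; 0 0 0 -0.0375 0.0081 0.0062 1
0 0 0 -0.0375 0.0081 0.0062 1; 0 0 0 -0.0375 0.0081 0.0062 1; 0 0 0 -0.0375 0.0081 0.0062 1; 0 0 0 -0.0375 0.0081 0.0062 1; 0 0 0 -0.0375 0.0081 0.0062 1
0 0 0 -0.0375 0.0081 0.0062 1; 0 0 0 -0.0375 0.0081 0.0062 1
```

Call:
drive_tool(increments="0 0 0.103 -0.029 -0.0235 0 1; 0 0 0.103 -0.032 -0.02 0 1; 0 0 0.103 -0.0335 -0.017 0 1; 0 0 0.103 -0.035 -0.0135 0 1; 0 0 0.103 -0.0365 -0.01 0 1")

```text
t: 1.02
eef_pos: [0.3308, 0.4414, 0.2519]
tcp_rot: [[-0.628, 0.778, 0.0], [0.778, 0.628, 0.0], [0.0, 0.0, -1.0]]
ft_force: [0.8, 0.2, 0.5]
finger_gap: 0.0918
gripper_force: 0.0
```

Call:
drive_tool(increments="0 0 0.103 -0.037 -0.006 0 1; 0 0 0.103 -0.0375 -0.002 0 1; 0 0 0.103 -0.0375 0.002 0 1; 0 0 0.103 -0.037 0.0055 0 1; 0 0 0.103 -0.0365 0.0095 0 1")

```text
t: 1.43
eef_pos: [0.4251, 0.279, 0.2522]
tcp_rot: [[-0.163, 0.987, 0.001], [0.987, 0.163, 0.001], [0.0, 0.001, -1.0]]
ft_force: [1.0, 1.5, 0.4]
finger_gap: 0.0916
gripper_force: 0.0
```

Call:
drive_tool(increments="0 0 0.103 -0.0355 0.013 0 1; 0 0 0.103 -0.0335 0.0165 0 1; 0 0 0.103 -0.032 0.02 0 1; 0 0 0.103 -0.0295 0.023 0 1; 0 0 0 -0.0375 0.008 0 1")

```text
t: 1.85
eef_pos: [0.5016, 0.111, 0.2524]
tcp_rot: [[0.246, 0.969, 0.004], [0.969, -0.246, 0.001], [0.002, 0.004, -1.0]]
ft_force: [1.7, -0.3, 0.7]
finger_gap: 0.092
gripper_force: 0.0
```

Call:
drive_tool(increments="0 0 0 -0.0375 0.008 0.006 1; 0 0 0 -0.0375 0.008 0.006 1; 0 0 0 -0.0375 0.008 0.006 1; 0 0 0 -0.0375 0.008 0.006 1; 0 0 0 -0.0375 0.008 0.006 1")

```text
t: 2.27
eef_pos: [0.4917, -0.0813, 0.2219]
tcp_rot: [[0.24, 0.971, 0.001], [0.971, -0.24, 0.0], [0.0, 0.001, -1.0]]
ft_force: [0.8, 0.2, 0.5]
finger_gap: 0.0919
gripper_force: 0.0
```

Call:
drive_tool(increments="0 0 0 -0.0375 0.008 0.006 1; 0 0 0 -0.0375 0.008 0.006 1; 0 0 0 -0.0375 0.008 0.006 1; 0 0 0 -0.0375 0.008 0.006 1; 0 0 0 -0.0375 0.008 0.006 1")

```text
t: 2.68
eef_pos: [0.4855, -0.273, 0.1917]
tcp_rot: [[0.24, 0.971, 0.001], [0.971, -0.24, -0.0], [0.0, 0.001, -1.0]]
ft_force: [1.0, 0.7, -0.4]
finger_gap: 0.092
gripper_force: 0.0
```

Call:
drive_tool(increments="0 0 0 -0.0375 0.008 0.006 1; 0 0 0 0 0 0 1; 0 0 0 0 0 0 1")

```text
t: 2.93
eef_pos: [0.483, -0.3127, 0.1853]
tcp_rot: [[0.246, 0.969, -0.001], [0.969, -0.246, -0.001], [-0.001, -0.001, -1.0]]
ft_force: [0.9, 1.0, -0.8]
finger_gap: 0.0917
gripper_force: 0.0
```

```bash
python3 - <<'E'
from h import *
np.set_printoptions(precision=4,suppress=True)
im,d,m,T=grab('wrist'); P=cloud(d,m,T); s=arm.observe()
print(s['t'],s['eef_pos'],s['joint_pos'],s['ft_force']); print(s['tcp_rot'])
for r in arm.trace('wrist','weight_mid'):
    p=P[r['region']]; p=p[np.abs(p[:,2]-.06)<.008]
    print(r['conf'],r['uv'],len(p), cv2.minEnclosingCircle((p[:,:2]*1000).astype(np.float32)),np.nanmedian(p,0))
save('d.png',im)
E
```

```text
2.9833 [ 0.4839 -0.3102  0.1854] [ 18.0511  23.8867  15.0921 104.5129  -7.6309  52.6251  22.515 ] [0.1506 1.1526 1.0702]
[[ 0.2426  0.9701 -0.0006]
 [ 0.9701 -0.2426  0.0005]
 [ 0.0003 -0.0007 -1.    ]]
```

View pics/d.png

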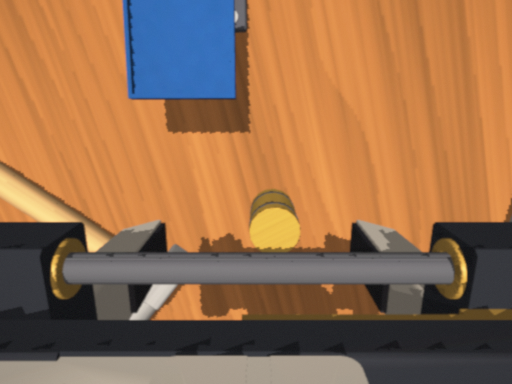

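```bash
python3 - <<'E'
from h import *
np.set_printoptions(precision=4,suppress=True)
print(arm.camera_model('wrist'))
im,d,m,T=grab('wrist'); P=cloud(d,m,T)
M=(np.abs(P[...,2]-.06)<.006)&(np.hypot(P[...,0]-.486,P[...,1]+.348)<.04)
p=P[M]; print(len(p)); 
if len(p): print(cv2.minEnclosingCircle((p[:,:2]*1000).astype(np.float32)),np.median(p,0))
E
```

```text
{'fx': 340.1244167289564, 'fy': 340.1244167289564, 'cx': 258.1502356151131, 'cy': 188.3899017667795, 'hand_eye': array([[ 0.0002, -0.9668, -0.2557,  0.0689],
       [ 1.    ,  0.0002, -0.0002,  0.0009],
       [ 0.0003, -0.2557,  0.9668, -0.1324],
       [ 0.    ,  0.    ,  0.    ,  1.    ]])}
1725
((488.0424499511719, -350.5225524902344), 20.890703201293945) [ 0.4889 -0.3479  0.0594]
```

The wrist view shows the weight's top at (275,230) and the dish at (185,45). The measured circle radius of 20.9 mm matches the weight, so its centre is at (0.4877, -0.350).

```bash
python3 - <<'E'
from h import *
plan([(.4877,-.350,.15),(.4877,-.350,.044)],1,step=.036)
E
```

```text
-0 -0.0006 -0.0001 -0.0201 0.0064 0.0178 1; -0 -0.0006 -0.0001 -0.0201 0.0064 0.0178 1; 0 0 0 0 0 0.0353 1; 0 0 0 0 0 0.0353 1; 0 0 0 0 0 0.0353 1
```

Call:
drive_tool(increments="0 0 0 -0.02 0.0065 0.018 1; 0 0 0 -0.02 0.0065 0.018 1; 0 0 0 0 0 0.035 1; 0 0 0 0 0 0.035 1; 0 0 0 0 0 0.035 1", squeeze=25)

```text
t: 3.5
eef_pos: [0.4889, -0.35, 0.0443]
tcp_rot: [[0.238, 0.971, 0.002], [0.971, -0.238, -0.0], [0.001, 0.002, -1.0]]
ft_force: [0.5, -0.4, -0.1]
finger_gap: 0.0919
gripper_force: 0.0
```

Call:
drive_tool(increments="0 0 0 0 0 0 1; 0 0 0 0 0 0 1")

```text
t: 3.67
eef_pos: [0.4866, -0.3488, 0.0434]
tcp_rot: [[0.238, 0.971, -0.004], [0.971, -0.238, 0.003], [0.002, -0.004, -1.0]]
ft_force: [0.4, -0.2, -0.3]
finger_gap: 0.0921
gripper_force: 0.0
```

Call:
drive_tool(increments="0 0 0 0 0 0 -1; 0 0 0 0 0 0 -1; 0 0 0 0 0 0 -1; 0 0 0 0 0 0 -1; 0 0 0 0 0 0 -1", squeeze=25)

```text
t: 4.08
eef_pos: [0.4882, -0.352, 0.0463]
tcp_rot: [[0.24, 0.971, 0.002], [0.971, -0.24, -0.001], [-0.001, 0.002, -1.0]]
ft_force: [1.2, 0.8, -0.6]
finger_gap: 0.0633
gripper_force: 0.0
```

Call:
drive_tool(increments="0 0 0 0 0 0 -1; 0 0 0 0 0 0 -1; 0 0 0 0 0 0 -1")

```text
t: 4.33
eef_pos: [0.4873, -0.3516, 0.0448]
tcp_rot: [[0.241, 0.971, 0.0], [0.971, -0.241, -0.0], [0.0, 0.0, -1.0]]
ft_force: [-0.2, -0.9, -0.9]
finger_gap: 0.0429
gripper_force: 0.0
```

Call:
drive_tool(increments="0 0 0 0 0 0 -1; 0 0 0 0 0 0 -1; 0 0 0 0 0 0 -1; 0 0 0 0 0 -0.02 -1; 0 0 0 0 0 -0.035 -1")

```text
t: 4.75
eef_pos: [0.4832, -0.3484, 0.0947]
tcp_rot: [[0.24, 0.971, -0.01], [0.971, -0.24, 0.006], [0.004, -0.011, -1.0]]
ft_force: [0.6, 0.3, -7.9]
finger_gap: 0.0418
gripper_force: 25.0
```

Call:
drive_tool(increments="0 0 0 0 0 -0.035 -1; 0 0 0 0 0 -0.02 -1; 0 0 0 0 0 0 -1")

```text
t: 5.0
eef_pos: [0.4896, -0.3532, 0.1586]
tcp_rot: [[0.241, 0.971, 0.006], [0.971, -0.241, -0.004], [-0.002, 0.007, -1.0]]
ft_force: [0.4, -0.8, -6.3]
finger_gap: 0.0419
gripper_force: 25.0
```

```bash
python3 - <<'E'
from h import *
s=arm.observe(); print(s['t'],s['ft_force'],s['finger_gap'],s['gripper_force'])
plan([(.4547,-.195,.15),(.4547,-.195,.100)],-1)
E
```

```text
5.0 [ 0.38095672 -0.78446282 -6.25244315] 0.041934873273436396 24.999370872974396
0.0014 0.0004 -0.0005 0.029 -0.0144 0.0015 -1; 0.0014 0.0004 -0.0005 0.029 -0.0144 0.0016 -1; 0.0014 0.0004 -0.0005 0.0291 -0.0144 0.0016 -1; 0.0014 0.0004 -0.0005 0.0291 -0.0144 0.0016 -1; 0.0014 0.0004 -0.0005 0.0291 -0.0143 0.0017 -1
0 0 0 0 0 0.025 -1; 0 0 0 0 0 0.025 -1
```

Call:
drive_tool(increments="0 0 0 0.029 -0.0145 0 -1; 0 0 0 0.029 -0.0145 0 -1; 0 0 0 0.029 -0.0145 0 -1; 0 0 0 0.029 -0.0145 0 -1; 0 0 0 0.029 -0.014 0 -1")

```text
t: 5.42
eef_pos: [0.4497, -0.1913, 0.152]
tcp_rot: [[0.241, 0.971, -0.004], [0.971, -0.241, 0.001], [0.0, -0.005, -1.0]]
ft_force: [1.5, 0.3, -6.3]
finger_gap: 0.0415
gripper_force: 25.0
```

Call:
drive_tool(increments="0 0 0 0 0 0.015 -1; 0 0 0 0 0 0.015 -1; 0 0 0 0 0 0 -1; 0 0 0 0 0 0 -1")

```text
t: 5.75
eef_pos: [0.4501, -0.1928, 0.1225]
tcp_rot: [[0.241, 0.971, -0.005], [0.971, -0.241, 0.001], [0.0, -0.005, -1.0]]
ft_force: [-0.6, 0.3, -6.0]
finger_gap: 0.0412
gripper_force: 25.0
```

```bash
python3 - <<'E'
from h import *
np.set_printoptions(precision=4,suppress=True)
s=arm.observe(); print(s['t'],s['eef_pos'],s['ft_force'])
im,d,m,T=grab('wrist'); P=cloud(d,m,T).reshape(-1,3); c=im.reshape(-1,3).astype(int)
M=(c[:,2]-c[:,0]>40)&(np.hypot(P[:,0]-.4547,P[:,1]+.195)<.07); p=P[M]
print(len(p),cv2.minAreaRect((p[:,:2]*1000).astype(np.float32)))
im2,d,m,T=grab('side'); P=cloud(d,m,T).reshape(-1,3); c=im2.reshape(-1,3).astype(int)
M=(c[:,2]-c[:,0]>40)&(np.hypot(P[:,0]-.4547,P[:,1]+.195)<.07); p=P[M]
print(len(p),cv2.minAreaRect((p[:,:2]*1000).astype(np.float32)))
save('e.png',np.hstack([cv2.resize(im,(400,300)),cv2.resize(im2[80:230,180:380],(400,300))]))
E
```

```text
5.75 [ 0.4501 -0.1928  0.1225] [-0.573   0.3061 -6.0023]
6764 ((457.8913269042969, -180.6589813232422), (46.292415618896484, 81.31939697265625), 75.8990707397461)
253 ((459.91217041015625, -176.16615295410156), (61.05769729614258, 74.63374328613281), 77.93655395507812)
```

View pics/e.png

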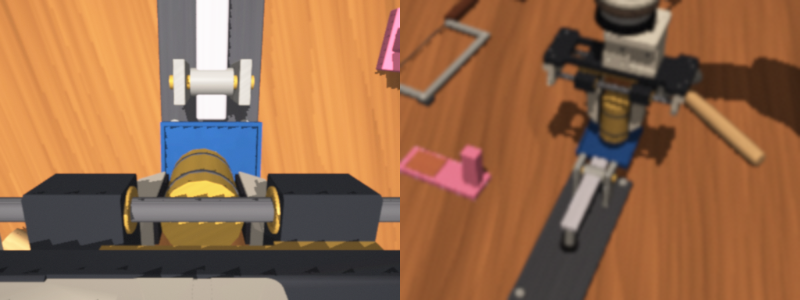

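The wrist view shows the held weight (203,200) about 4 mm left of the dish's middle (211,150). I'll shift it right, then lower it.

Call:
drive_tool(increments="0 0 0 0 0.0045 0.005 -1; 0 0 0 0 0 0.008 -1; 0 0 0 0 0 0.003 -1; 0 0 0 0 0 0.003 -1; 0 0 0 0 0 0 -1")

```text
t: 6.27
eef_pos: [0.4563, -0.1946, 0.105]
tcp_rot: [[0.241, 0.971, -0.001], [0.971, -0.241, 0.0], [-0.0, -0.001, -1.0]]
ft_force: [-0.4, -0.4, -6.2]
finger_gap: 0.0416
gripper_force: 25.0
```

Call:
drive_tool(increments="0 0 0 0 0 0.003 -1; 0 0 0 0 0 0.003 -1; 0 0 0 0 0 0.003 -1; 0 0 0 0 0 0 -1")

```text
t: 6.6
eef_pos: [0.4567, -0.1946, 0.0964]
tcp_rot: [[0.241, 0.971, -0.0], [0.971, -0.241, -0.0], [-0.0, -0.0, -1.0]]
ft_force: [-0.6, -0.1, -4.3]
finger_gap: 0.0415
gripper_force: 25.0
```

Call:
drive_tool(increments="0 0 0 0 0 0.002 -1; 0 0 0 0 0 0.002 -1; 0 0 0 0 0 0 -1")

```text
t: 6.85
eef_pos: [0.4569, -0.1942, 0.0926]
tcp_rot: [[0.24, 0.971, 0.0], [0.971, -0.24, 0.0], [0.0, 0.0, -1.0]]
ft_force: [-0.8, 1.5, -3.2]
finger_gap: 0.0411
gripper_force: 25.0
```

Call:
drive_tool(increments="0 0 0 0 0 0.001 -1; 0 0 0 0 0 0.001 -1; 0 0 0 0 0 0 -1")

```text
t: 7.1
eef_pos: [0.457, -0.1943, 0.091]
tcp_rot: [[0.24, 0.971, 0.0], [0.971, -0.24, 0.0], [0.001, 0.0, -1.0]]
ft_force: [-0.7, 3.1, 1.6]
finger_gap: 0.042
gripper_force: 25.0
```

It's on the stop now, so I'll release and rise.

Call:
drive_tool(increments="0 0 0 0 0 0 0.2; 0 0 0 0 0 0 0.6; 0 0 0 0 0 0 0.8; 0 0 0 0 0 0 0.8; 0 0 0 0 0 0 0.8")

```text
t: 7.52
eef_pos: [0.4569, -0.1949, 0.0909]
tcp_rot: [[0.241, 0.971, 0.001], [0.971, -0.241, -0.0], [-0.0, 0.001, -1.0]]
ft_force: [-0.1, 0.3, 0.5]
finger_gap: 0.0701
gripper_force: 0.0
```

Call:
drive_tool(increments="0 0 0 0 0 -0.01 0.8; 0 0 0 0 0 -0.02 0.8; 0 0 0 0 0 -0.035 0.8; 0 0 0 0 0 -0.035 1; 0 0 0 0 0 0 1")

```text
t: 7.93
eef_pos: [0.4606, -0.1965, 0.1975]
tcp_rot: [[0.241, 0.97, 0.011], [0.97, -0.241, -0.003], [-0.001, 0.011, -1.0]]
ft_force: [1.2, 0.3, 0.0]
finger_gap: 0.0901
gripper_force: 0.0
```

```bash
python3 - <<'E'
from h import *
np.set_printoptions(precision=4,suppress=True)
s=arm.observe(); print(s['t'],s['eef_pos'],s['ft_force'],s['finger_gap'])
im,d,m,T=grab('wrist'); P=cloud(d,m,T)
Z=P[...,2]; B=np.array([.4947,-.0316]); bx=np.array([-.24,-.971])
q=(P[...,:2]-B)@bx; r=(P[...,:2]-B)@np.array([.971,-.24])
R,Bl=im[...,0].astype(int),im[...,2].astype(int)
M=(Z>.085)&(Z<.125)&(R-Bl>60)&(abs(q-.167)<.05); print('weight top',M.sum(),q[M].mean(),r[M].mean(),Z[M].min(),Z[M].max())
M=(Bl-R>40)&(abs(q-.167)<.06); print('dish',Z[M].min(),np.median(Z[M]),Z[M].max(),q[M].min(),q[M].max())
plan([(.50,0,.2),(.55,.2,.23),(.604,.372,.2)],1)
save('f.png',im)
E
```

```text
7.9333 [ 0.4606 -0.1965  0.1975] [1.2244 0.338  0.0111] 0.09006338410936826
weight top 2805 0.16996494246314867 0.0032293089498186055 0.08505081327767405 0.10693545498877333
dish 0.011145518918826425 0.04593381811043237 0.09322937859180988 0.1294223390741306 0.20591692097863692
0.0014 0.0001 -0.0004 0.0333 -0.0013 -0.0008 1; 0.0014 0.0001 -0.0004 0.0333 -0.0013 -0.0008 1; 0.0014 0.0001 -0.0004 0.0333 -0.0013 -0.0008 1; 0.0014 0.0001 -0.0004 0.0333 -0.0013 -0.0008 1; 0.0014 0.0001 -0.0004 0.0333 -0.0013 -0.0008 1
0.0014 0.0001 -0.0004 0.0333 -0.0012 -0.0008 1; 0 0 0 0.0344 0.0001 -0.005 1; 0 0 0 0.0344 0.0001 -0.005 1; 0 0 0 0.0344 0.0001 -0.005 1; 0 0 0 0.0344 0.0001 -0.005 1
0 0 0 0.0344 0.0001 -0.005 1; 0 0 0 0.0344 0.0001 -0.005 1; 0 0 0 0.036 0.0023 0.006 1; 0 0 0 0.036 0.0023 0.006 1; 0 0 0 0.036 0.0023 0.006 1
0 0 0 0.036 0.0023 0.006 1; 0 0 0 0.036 0.0023 0.006 1
```

View pics/f.png

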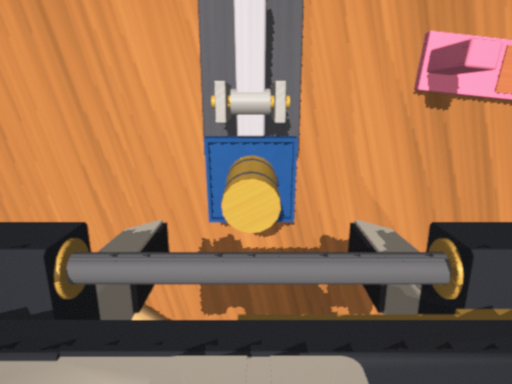

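The weight stands in the dish (251,203), and the dish floor is at about 0.046, so the foot is lifted. Next, the slip.

Call:
drive_tool(increments="0 0 0 0.033 -0.0015 -0.001 1; 0 0 0 0.033 -0.0015 -0.001 1; 0 0 0 0.033 -0.001 -0.001 1; 0 0 0 0.033 -0.001 -0.001 1; 0 0 0 0.033 -0.001 0 1")

```text
t: 8.4
eef_pos: [0.4902, -0.0316, 0.1946]
tcp_rot: [[0.241, 0.971, -0.001], [0.971, -0.241, 0.0], [-0.0, -0.001, -1.0]]
ft_force: [-0.2, 0.1, -0.5]
finger_gap: 0.0917
gripper_force: 0.0
```

Call:
drive_tool(increments="0 0 0 0.034 -0.001 0 1; 0 0 0 0.034 0 -0.005 1; 0 0 0 0.034 0 -0.005 1; 0 0 0 0.034 0 -0.005 1; 0 0 0 0.034 0 -0.005 1")

```text
t: 8.82
eef_pos: [0.53, 0.1337, 0.2144]
tcp_rot: [[0.241, 0.971, -0.001], [0.971, -0.241, -0.0], [-0.001, -0.001, -1.0]]
ft_force: [-0.0, -0.4, -0.1]
finger_gap: 0.0918
gripper_force: 0.0
```

Call:
drive_tool(increments="0 0 0 0.034 0 -0.005 1; 0 0 0 0.034 0 -0.005 1; 0 0 0 0 0 0 1; 0 0 0 0 0 0 1; 0 0 0 0 0 0 1")

```text
t: 9.23
eef_pos: [0.5462, 0.1975, 0.2239]
tcp_rot: [[0.24, 0.971, -0.002], [0.971, -0.24, -0.001], [-0.002, -0.001, -1.0]]
ft_force: [0.4, -0.1, -0.2]
finger_gap: 0.0918
gripper_force: 0.0
```

```bash
python3 - <<'E'
from h import *
np.set_printoptions(precision=4,suppress=True)
im,d,m,T=grab('wrist'); P=cloud(d,m,T); s=arm.observe()
print(s['t'],s['eef_pos'],s['ft_force'])
for r in arm.trace('wrist','copper_slip_grip'): print(r['conf'],r['uv'],np.nanmedian(P[r['region']],0))
X,Y,Z=P[...,0],P[...,1],P[...,2]; R,G,B=[im[...,i].astype(int) for i in range(3)]
near=(abs(X-.583)<.08)&(abs(Y-.295)<.1)&(X>.52)
def rect(n,M):
    k=cv2.connectedComponentsWithStats(M.astype(np.uint8)); j=1+np.argmax(k[2][1:,4]); M=k[1]==j
    p=P[M]; print(n,M.sum(),cv2.minAreaRect((p[:,:2]*1000).astype(np.float32)),np.median(p,0), np.argwhere(M).mean(0)[::-1])
rect('grip',near&(Z>.06)); rect('board',near&(Z>.006)&(Z<.016)); 
hs=cv2.cvtColor(im,cv2.COLOR_RGB2HSV); rect('cream',near&(Z>.004)&(hs[...,1]<120)&(hs[...,2]>150))
save('g.png',im)
E
```

```text
9.2833 [0.5464 0.1966 0.224 ] [-0.2924 -0.3416 -0.1276]
0.66 [271.4, 63.8] [0.5838 0.2926 0.01  ]
0.6 [10.7, 84.6] [0.3373 0.332  0.0097]
grip 48442 ((569.5091552734375, 213.56674194335938), (27.97801971435547, 105.1659164428711), 79.92021942138672) [0.5674 0.2201 0.2997] [318.2895 318.3329]
board 6341 ((582.9860229492188, 288.4969177246094), (119.17015838623047, 50.12494659423828), 74.31195831298828) [0.5822 0.2889 0.0099] [271.8467  67.4353]
cream 8046 ((545.1654663085938, 224.80023193359375), (4.506011962890625, 51.347801208496094), 78.42356872558594) [0.5457 0.2249 0.31  ] [207.949  370.5308]
```

View pics/g.png

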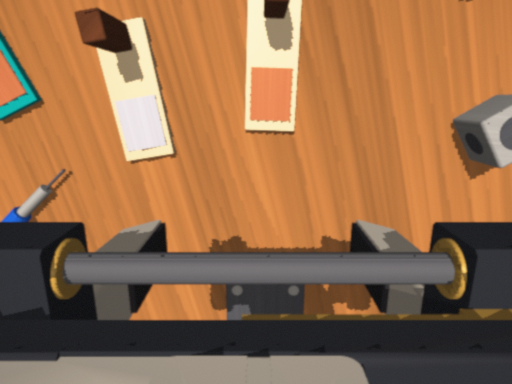

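The wrist view shows the copper slip (270,95; grip at 276,8) and the silver twin on the left (140,125). Both measurements agree on the grip's position, about (0.597, 0.342), and the slip's heading is within 2° of the tool. I'll go in.

Call:
drive_tool(increments="0 0 0 0.03 0.003 0 1; 0 0 0 0.031 0.003 0.01 1; 0 0 0 0.031 0.003 0.01 1; 0 0 0 0.031 0.003 0.01 1; 0 0 0 0.03 0.002 0.01 1")

```text
t: 9.75
eef_pos: [0.5982, 0.3427, 0.1842]
tcp_rot: [[0.243, 0.97, 0.0], [0.97, -0.243, -0.001], [-0.001, 0.0, -1.0]]
ft_force: [0.7, -1.2, -0.2]
finger_gap: 0.0915
gripper_force: 0.0
```

Call:
drive_tool(increments="0 0 0 0 0 0.03 1; 0 0 0 0 0 0 1; 0 0 0 0 0 0 1")

```text
t: 10.0
eef_pos: [0.5961, 0.3409, 0.1524]
tcp_rot: [[0.242, 0.97, -0.004], [0.97, -0.242, -0.004], [-0.005, -0.003, -1.0]]
ft_force: [-0.1, -0.5, 0.4]
finger_gap: 0.0915
gripper_force: 0.0
```

```bash
python3 - <<'E'
from h import *
np.set_printoptions(precision=4,suppress=True)
im,d,m,T=grab('wrist'); P=cloud(d,m,T); s=arm.observe()
print(s['t'],s['eef_pos'],s['ft_force'])
Z=P[...,2]
M=(abs(P[...,0]-.597)<.03)&(abs(P[...,1]-.342)<.035)&(Z>.062)&(Z<.078)
p=P[M]; print(M.sum(),cv2.minAreaRect((p[:,:2]*1000).astype(np.float32)),np.median(p,0))
plan([(.597,.342,.054)],1,step=.035)
E
```

```text
10.05 [0.5975 0.341  0.1544] [0.0554 0.2149 0.687 ]
1075 ((598.2352294921875, 342.0373229980469), (24.032146453857422, 19.917665481567383), 75.50946044921875) [0.5982 0.3432 0.0692]
-0.0002 0.0008 -0.0015 0.0004 -0.0002 0.0335 1; -0.0002 0.0008 -0.0015 0.0003 -0.0002 0.0335 1; -0.0002 0.0008 -0.0015 0.0003 -0.0002 0.0335 1
```

Call:
drive_tool(increments="0 0 0 0.001 0.001 0.034 1; 0 0 0 0 0 0.034 1; 0 0 0 0 0 0.031 0.5; 0 0 0 0 0 0 -1; 0 0 0 0 0 0 -1", squeeze=30)

```text
t: 10.47
eef_pos: [0.5985, 0.3422, 0.0559]
tcp_rot: [[0.243, 0.97, -0.002], [0.97, -0.243, -0.002], [-0.002, -0.001, -1.0]]
ft_force: [0.7, 0.3, 1.0]
finger_gap: 0.0763
gripper_force: 0.0
```

Call:
drive_tool(increments="0 0 0 0 0 0 -1; 0 0 0 0 0 0 -1; 0 0 0 0 0 0 -1; 0 0 0 0 0 0 -1; 0 0 0 0 0 0 -1")

```text
t: 10.88
eef_pos: [0.5991, 0.3446, 0.0572]
tcp_rot: [[0.24, 0.971, 0.002], [0.971, -0.24, 0.001], [0.002, 0.001, -1.0]]
ft_force: [0.2, 0.4, -0.3]
finger_gap: 0.043
gripper_force: 0.0
```

Call:
drive_tool(increments="0 0 0 0 0 0 -1; 0 0 0 0 0 0 -1; 0 0 0 0 0 0 -1; 0 0 0 0 0 0 -1; 0 0 0 0 0 0 -1")

```text
t: 11.3
eef_pos: [0.5983, 0.3442, 0.0556]
tcp_rot: [[0.241, 0.971, -0.0], [0.971, -0.241, -0.0], [-0.0, -0.0, -1.0]]
ft_force: [-0.6, -1.0, -0.2]
finger_gap: 0.0196
gripper_force: 29.9
```

Call:
drive_tool(increments="0 0 0 0 0 -0.01 -1; 0 0 0 0 0 -0.02 -1; 0 0 0 0 0 -0.01 -1; 0 0 0 -0.02 -0.005 0 -1; 0 0 0 -0.03 -0.005 0 -1")

```text
t: 11.72
eef_pos: [0.5776, 0.3023, 0.0978]
tcp_rot: [[0.236, 0.972, 0.004], [0.972, -0.236, 0.005], [0.006, 0.003, -1.0]]
ft_force: [-0.5, 0.6, -1.6]
finger_gap: 0.0196
gripper_force: 29.9
```

Call:
drive_tool(increments="0 0 0 -0.03 0 0 -1; 0 0 0 -0.01 0 0 -1; 0 0 0 0 0 0 -1; 0 0 0 0 0 0 -1")

```text
t: 12.05
eef_pos: [0.5678, 0.2591, 0.0966]
tcp_rot: [[0.242, 0.97, 0.001], [0.97, -0.242, 0.001], [0.001, 0.001, -1.0]]
ft_force: [0.1, 0.8, -0.9]
finger_gap: 0.02
gripper_force: 29.9
```

```bash
python3 - <<'E'
from h import *
np.set_printoptions(precision=4,suppress=True)
s=arm.observe(); print(s['t'],s['eef_pos'],s['ft_force'],s['finger_gap'])
B=np.array([.4947,-.0316]); a=np.radians(76.1); bx=-np.array([np.cos(a),np.sin(a)]); by=np.array([-bx[1],bx[0]])
print('tcp q r',(np.array(s['eef_pos'])[:2]-B)@bx,(np.array(s['eef_pos'])[:2]-B)@by)
for n in ['top','side']:
    if 1:
        z=np.load(n+'.npz'); im,P=z['im'].astype(int),z['P']
        q=(P[...,:2]-B)@bx; r=(P[...,:2]-B)@by; Z=P[...,2]
        M=(abs(r)<.07)&(q>-.15)&(q<.2)&(Z>.006)&(Z<.02)&(im[...,0]-im[...,2]<25)
        for lo,hi in [(-.1,-.06),(-.06,-.02),(-.02,.03),(.03,.09)]:
            k=M&(q>lo)&(q<hi); print(n,lo,np.percentile(r[k],[1,99])*1000)
        k=M&(abs(r)<.03); print(n,'q ends',q[k].min(),q[k].max())
        k=(im[...,2]-im[...,0]>40)&(abs(r)<.07)&(q>.1)&(q<.23); print('dish',np.percentile(q[k],[1,99]),np.percentile(r[k],[1,99]))
    # live: slip droop
    im,d,m,T=grab(n); P=cloud(d,m,T); q=(P[...,:2]-B)@bx; r=(P[...,:2]-B)@by; Z=P[...,2]; hs=cv2.cvtColor(im,cv2.COLOR_RGB2HSV)
    k=(abs(r)<.05)&(q>-.32)&(q<-.17)&(Z>.02)&(Z<.08)&(im[...,0]>140)
    if k.sum()>30: print(n,'slip',k.sum(),'dz/dq',np.polyfit(q[k],Z[k],1),q[k].min(),q[k].max(),np.percentile(r[k],[2,98]))
E
```

```text
12.05 [0.5678 0.2591 0.0966] [ 0.0994  0.7828 -0.9031] 0.019960039057732727
tcp q r -0.29973585659421825 0.0011766707203471462
top -0.1 [-40.0777  41.1752]
top -0.06 [-40.5882  41.1628]
top -0.02 [-40.8585  41.7011]
top 0.03 [-40.6282  41.8492]
top q ends -0.10436858874392796 0.13429721149128004
dish [0.1341 0.2034] [-0.034   0.0342]
side -0.1 [-41.5098  42.6493]
side -0.06 [-41.6611  42.8641]
side -0.02 [-41.7562  43.0202]
side 0.03 [-41.8772  43.3831]
side q ends -0.11067119514305598 0.14633525557695456
dish [0.1305 0.2047] [-0.0345  0.0368]
side slip 139 dz/dq [0.1739 0.1049] -0.31426760564177364 -0.29483405998148077 [-0.0243  0.0241]
```

```bash
python3 - <<'E'
from h import *
np.set_printoptions(precision=4,suppress=True)
B=np.array([.4947,-.0316]); a=np.radians(76.1); bx=-np.array([np.cos(a),np.sin(a)]); by=np.array([-bx[1],bx[0]])
im,d,m,T=grab('side'); P=cloud(d,m,T); q=(P[...,:2]-B)@bx; r=(P[...,:2]-B)@by; Z=P[...,2]
k=(abs(r)<.03)&(q>-.28)&(q<-.17)&(Z>.02)&(Z<.065); print(k.sum())
if k.sum()>30:
  for lo in np.arange(-.28,-.17,.02):
    j=k&(q>lo)&(q<lo+.02); print(round(lo,2),j.sum(),np.nanmedian(Z[j]) if j.any() else None)
save('i.png',cv2.resize(im[60:330,130:490],(800,600)))
E
```

```text
50
-0.28 9 0.051361436585608655
-0.26 0 None
-0.24 0 None
-0.22 4 0.05193767500414831
-0.2 37 0.05203455847769323
-0.18 0 None
```

View pics/i.png

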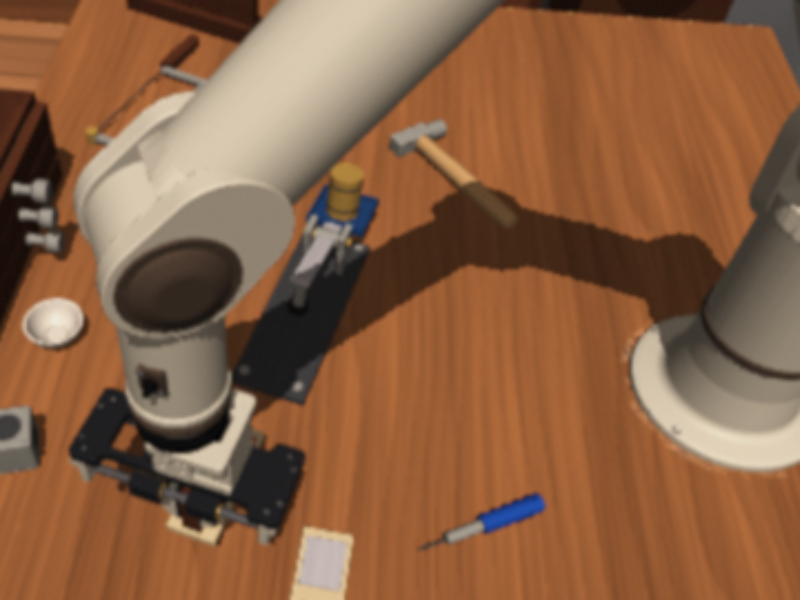

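The side view shows the foot up and the weight in its dish at (345,190). The slip hangs level (z 0.0515 at both ends), so I'll lower it to about 5 mm above base height and slide it in.

Call:
drive_tool(increments="0 0 0 0 -0.001 0.012 -1; 0 0 0 0 0 0.012 -1; 0 0 0 0 0 0 -1; 0 0 0 -0.02 0 0 -1; 0 0 0 -0.02 0 0 -1")

```text
t: 12.62
eef_pos: [0.5554, 0.222, 0.0703]
tcp_rot: [[0.237, 0.971, -0.002], [0.971, -0.237, 0.0], [-0.0, -0.002, -1.0]]
ft_force: [-0.3, -1.8, -0.2]
finger_gap: 0.02
gripper_force: 29.9
```

Call:
drive_tool(increments="0 0 0 -0.02 0 0 -1; 0 0 0 -0.02 0 0 -1; 0 0 0 -0.02 0 0 -1; 0 0 0 0 0 0 -1")

```text
t: 12.95
eef_pos: [0.5406, 0.1568, 0.0705]
tcp_rot: [[0.245, 0.969, -0.003], [0.969, -0.245, -0.004], [-0.005, -0.002, -1.0]]
ft_force: [0.0, -0.6, -1.5]
finger_gap: 0.0201
gripper_force: 29.9
```

```bash
python3 - <<'E'
from h import *
s=arm.observe(); print(s['t'],s['eef_pos'],s['ft_force'])
B=np.array([.4947,-.0316]); a=np.radians(76.1); bx=-np.array([np.cos(a),np.sin(a)]); by=np.array([-bx[1],bx[0]])
v=np.array(s['eef_pos'])[:2]-B; print(v@bx,v@by)
E
```

```text
12.95 [0.54059322 0.15680449 0.07054247] [ 0.0407167  -0.63894481 -1.47372153]
-0.19391218133649132 -0.0007107378201158199
```

Call:
drive_tool(increments="0 0 0 -0.01 0 -0.001 -1; 0 0 0 -0.02 0 0 -1; 0 0 0 -0.02 0 0 -1; 0 0 0 0 0 0 -1")

```text
t: 13.28
eef_pos: [0.5288, 0.1095, 0.0721]
tcp_rot: [[0.244, 0.97, -0.002], [0.97, -0.244, -0.003], [-0.003, -0.001, -1.0]]
ft_force: [0.1, -0.8, -1.1]
finger_gap: 0.0201
gripper_force: 29.9
```

Call:
drive_tool(increments="0 0 0 -0.02 0 0 -1; 0 0 0 -0.02 0 0 -1; 0 0 0 -0.015 0 0 -1; 0 0 0 0 0 0 -1; 0 0 0 0 0 0 -1")

```text
t: 13.7
eef_pos: [0.517, 0.0605, 0.0726]
tcp_rot: [[0.242, 0.97, 0.0], [0.97, -0.242, 0.0], [0.0, -0.0, -1.0]]
ft_force: [-0.6, 1.1, -0.1]
finger_gap: 0.02
gripper_force: 29.9
```

```bash
python3 - <<'E'
from h import *
s=arm.observe(); print(s['t'],s['eef_pos'],s['ft_force'])
B=np.array([.4947,-.0316]); a=np.radians(76.1); bx=-np.array([np.cos(a),np.sin(a)]); by=np.array([-bx[1],bx[0]])
v=np.array(s['eef_pos'])[:2]-B; print(v@bx,v@by)
E
```

```text
13.7 [0.51695048 0.06052193 0.07262337] [-0.62564022  1.07964506 -0.09204296]
-0.09476946901993213 -0.0005313637369927046
```

Call:
drive_tool(increments="0 0 0 -0.007 0 0 -1; 0 0 0 -0.007 0 0 -1; 0 0 0 0 0 0.002 -1; 0 0 0 0 0 0.0015 -1; 0 0 0 0 0 0 -1")

```text
t: 14.12
eef_pos: [0.5132, 0.0472, 0.0688]
tcp_rot: [[0.24, 0.971, -0.001], [0.971, -0.24, 0.0], [0.0, -0.001, -1.0]]
ft_force: [0.4, 0.5, -0.1]
finger_gap: 0.02
gripper_force: 29.9
```

Call:
drive_tool(increments="0 0 0 0 0 0.001 -1; 0 0 0 0 0 0 -1; 0 0 0 0 0 0 -1")

```text
t: 14.37
eef_pos: [0.5134, 0.0472, 0.0681]
tcp_rot: [[0.24, 0.971, -0.0], [0.971, -0.24, 0.0], [0.0, -0.0, -1.0]]
ft_force: [0.2, -0.6, -0.3]
finger_gap: 0.0199
gripper_force: 29.9
```

Call:
drive_tool(increments="0 0 0 0 0 0.001 -1; 0 0 0 0 0 0 -1; 0 0 0 0 0 0 -1")

```text
t: 14.62
eef_pos: [0.5136, 0.0471, 0.0675]
tcp_rot: [[0.24, 0.971, 0.0], [0.971, -0.24, 0.0], [0.0, 0.0, -1.0]]
ft_force: [-1.2, 0.7, 3.9]
finger_gap: 0.0202
gripper_force: 29.9
```

```bash
python3 - <<'E'
from h import *
s=arm.observe(); print(s['t'],s['eef_pos'],s['ft_force'])
B=np.array([.4947,-.0316]); a=np.radians(76.1); bx=-np.array([np.cos(a),np.sin(a)]); by=np.array([-bx[1],bx[0]])
v=np.array(s['eef_pos'])[:2]-B; print(v@bx,v@by)
im,d,m,T=grab('wrist'); P=cloud(d,m,T); Z=P[...,2]
for n in ['side','wrist']:
    im,d,m,T=grab(n); P=cloud(d,m,T); q=(P[...,:2]-B)@bx; r=(P[...,:2]-B)@by; Z=P[...,2]
    for lo in np.arange(-.1,.05,.02):
        j=(abs(abs(r)-.017)<.007)&(q>lo)&(q<lo+.02)&(Z<.04)&(Z>.01)
        if j.sum()>5: print(n,round(lo,2),j.sum(),np.percentile(Z[j],[10,50,90]).round(4))
E
```

```text
14.6167 [0.5135928  0.04708312 0.06753076] [-1.15624993  0.66777113  3.94284084]
-0.08091757644510233 -0.0005623415358068363
side -0.1 94 [0.0135 0.0223 0.0258]
side -0.08 25 [0.0224 0.0231 0.0248]
side -0.06 7 [0.0226 0.0236 0.0248]
wrist -0.1 1654 [0.0111 0.0205 0.0219]
wrist -0.04 100 [0.0207 0.0215 0.0221]
```

The slip is on the base (4 N contact) at q = -0.081, r ≈ 0, so I'll release and retreat up and away.

Call:
drive_tool(increments="0 0 0 0 0 0 -0.3; 0 0 0 0 0 0 0; 0 0 0 0 0 0 0.2; 0 0 0 0 0 0 0.3; 0 0 0 0 0 0 0.3")

```text
t: 15.18
eef_pos: [0.5133, 0.0467, 0.067]
tcp_rot: [[0.241, 0.971, -0.0], [0.971, -0.241, -0.0], [-0.0, -0.0, -1.0]]
ft_force: [-0.0, 0.4, -0.6]
finger_gap: 0.0487
gripper_force: 0.0
```

Call:
drive_tool(increments="0 0 0 0 0 -0.01 0.3; 0 0 0 0 0 -0.02 0.3; 0 0 0 0 0 -0.03 0.3; 0 0 0 0 0 -0.035 0.5; 0 0 0 0 0 -0.035 0.5")

```text
t: 15.6
eef_pos: [0.5128, 0.0467, 0.1988]
tcp_rot: [[0.241, 0.971, -0.001], [0.971, -0.241, -0.0], [-0.0, -0.001, -1.0]]
ft_force: [0.4, 0.1, 0.5]
finger_gap: 0.0671
gripper_force: 0.0
```

Call:
drive_tool(increments="0 0 0 0.035 0 -0.02 0.5; 0 0 0 0.035 0 0 0.5; 0 0 0 0.035 0 0 0.5; 0 0 0 0.035 0 0 0.5; 0 0 0 0.035 0 0 0.5")

```text
t: 16.02
eef_pos: [0.5558, 0.2182, 0.2186]
tcp_rot: [[0.241, 0.971, 0.001], [0.971, -0.241, 0.0], [0.001, 0.001, -1.0]]
ft_force: [0.8, 0.2, 0.3]
finger_gap: 0.0688
gripper_force: 0.0
```

Call:
drive_tool(increments="0 0 0 0.035 0 0 0.5; 0 0 0 0.035 0 0 0.5; 0 0 0 0 0 0 0.5; 0 0 0 0 0 0 0.5; 0 0 0 0 0 0 0.5")

```text
t: 16.43
eef_pos: [0.5722, 0.284, 0.2173]
tcp_rot: [[0.24, 0.971, -0.0], [0.971, -0.24, -0.001], [-0.001, -0.0, -1.0]]
ft_force: [0.2, 0.1, -0.1]
finger_gap: 0.069
gripper_force: 0.0
```

```bash
python3 - <<'E'
from h import *
np.set_printoptions(precision=4,suppress=True)
s=arm.observe(); print(s['t'],s['eef_pos'],s['ft_force'])
B=np.array([.4947,-.0316]); a=np.radians(76.1); bx=-np.array([np.cos(a),np.sin(a)]); by=np.array([-bx[1],bx[0]])
ims=[]
for n in ['top','side']:
    im,d,m,T=grab(n); P=cloud(d,m,T); q=(P[...,:2]-B)@bx; r=(P[...,:2]-B)@by; Z=P[...,2]; ims.append(im)
    C=im.astype(int)
    j=(abs(r)<.03)&(q>-.12)&(q<-.05)&(Z>.065)&(Z<.1)
    if j.any(): print(n,'grip',j.sum(),q[j].mean(),r[j].mean(),Z[j].max())
    j=(abs(r)<.04)&(q>-.12)&(q<.06)&(Z>.015)&(Z<.03)&(C[...,0]-C[...,2]>30)
    print(n,'board',j.sum(),cv2.minAreaRect(np.stack([q[j],r[j]],1).astype(np.float32)*1000),np.percentile(Z[j],[5,50,95]))
    j=(abs(r)<.04)&(q>.1)&(q<.22)&(Z>.095)&(C[...,0]-C[...,2]>30); print('weight',j.sum(),q[j].mean(),r[j].mean(),Z[j].max())
    j=(abs(r)<.04)&(q>.12)&(q<.22)&(C[...,2]-C[...,0]>40); print('dish z',np.median(Z[j]))
save('j.png',np.hstack([cv2.resize(ims[0][140:245,210:350],(400,300)),cv2.resize(ims[1][80:260,140:380],(400,300))]))
E
```

```text
16.4333 [0.5722 0.284  0.2173] [ 0.2372  0.0669 -0.0907]
top grip 57 -0.07858827442174607 -0.002481168279218047 0.08645560762368532
top board 444 ((-36.25341796875, -3.358062744140625), (141.95431518554688, 51.79250717163086), 0.5038607716560364) [0.0171 0.0217 0.0266]
weight 162 0.17031128429898898 0.00040518029614740444 0.11167689333011577
dish z 0.04424371754474499
side grip 112 -0.08272361863861723 -0.0025017428783523574 0.08748468795848208
side board 484 ((-30.231914520263672, -2.404573440551758), (49.480979919433594, 129.85818481445312), 89.56649017333984) [0.0188 0.0241 0.0272]
weight 156 0.16619920295328375 0.0009431187628235687 0.11183449129680956
dish z 0.04754834799210639
```

View pics/j.png

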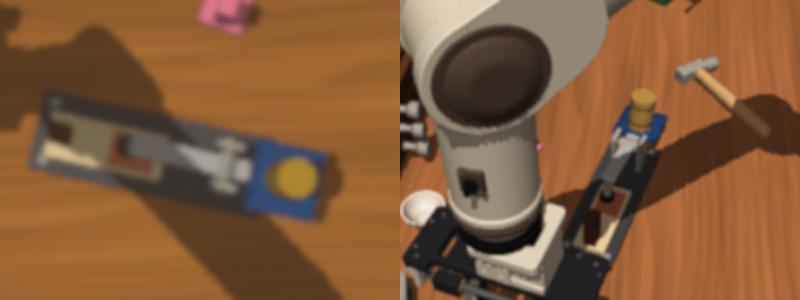

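The views show the slip flat on the base and in line, with the copper plate under the raised foot at about (130,150) in the left half. The weight stands in the dish at (295,178). The grip measures q = -0.080 and r = -2.5 mm, well within limits, and the robot is clear.

```bash
python3 -c "
from workcell import arm
print(arm.finish_job())"
```

```text
the job is handed in; nothing more can be done
None
```

The job is handed in: the weight stands in the dish holding the foot up, and the copper slip lies flat on the base, its plate centred under the foot to within about 3 mm by the last camera check. The hand-in returned no verdict.

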